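# Free a cast microscope arm from its service cradle and hold it balanced over its stand

### The arm

A 7-joint arm with a two-finger parallel gripper is mounted at the origin on the work surface. World frame = base frame: x ahead of the robot, y to its left, z up, the work surface at z = 0. Lengths are in m, angles in rad, forces in N, time in s.
With the tool pointing down it reaches from about 0.35 to 0.9 m from the base axis. Payload 8.1 kg.
Tool frame: the origin (TCP) lies midway between the tips of the shut fingers; the grasp point (between the pads) lies 19 mm behind it; z points along the fingers, y is the line along which they close (so a half turn about z gives the same grasp; the last joint's range is limited). The gripper opens to 92 mm and grips with 3 to 60 N. Pads are 19 mm wide; open, the fingers measure 130 mm over their backs; the gripper's body (75 mm by 190 mm) begins 47 mm behind the grasp point.
Start: joints at [-1.302, 0.434, 0.025, 1.573, -0.012, 1.134, -0.075], TCP at [0.227, 0.582, 0.227] pointing down, gripper open.
Joint ranges: [-2.62, 2.62], [-0.44, 2.09], [-1.27, 1.32], [0.08, 2.57], [-1.32, 4.46], [0.12, 2], [-2.74, 2.74]. Speed limits (rad/s): [2.22, 2.22, 3.01, 3.01, 3.14, 3.14, 3.14].

### API

Orientations are given as a 3x3 rotation matrix whose columns are the frame's x, y, z axes.
In Python, from rig import * gives the robot as it stands.
- The arm moves only by the tool jog_arm, never from a script. Its argument "commands" is a list of rows, each a list of 7 numbers: the shift along the tool's x, y, z in units of 0.15 m (1.0 is 0.15 m), then the turn, a rotation vector about the tool's x, y, z in units of 45 degrees (1.0 is 45 degrees), then the closure, from 0 (fully open) to 1 (shut). In form: [[x, y, z, wx, wy, wz, jaw], ...]. A call has 1 to 8 rows; each row is the pose to reach, as a shift and turn from the pose commanded when the call began, along the tool's axes at that moment; what a row does not reach only later rows make up. A row lasts 1/10 s, in which the tool goes at most 50 mm and 8.59 degrees, less where a joint would pass 70% of its speed; a pose out of reach is approached as far as the arm can. A call with a number of a shift or a turn outside -1 to 1 is refused whole. A call with a gripper value outside its range is refused whole. The fingers move at their own pace and stop on an object; "squeeze" is the grip in N (left out, the last holds). Time passes only in rows, so rows that repeat a pose let the fingers close. It gives the time, the measured TCP pose, the force, the opening and the grip force at its end, in the units of the state.
- state(): the state, without advancing time (a new reading comes with each control period).
- camera(name): name is "scene" or "top"; returns a dict with "img" (384x512x3 uint8, red, green, blue), "fx", "fy", "cx", "cy" (pixels), "rvec" (rotation vector, rad) and "tvec" (3), from world to camera coordinates, as OpenCV has them. Camera axes: x right, y down, z forward; pixel columns grow to the right and rows downward; lengths in m; the calibration is good to about 2 mm. A picture is of the moment at which its call begins. There is no depth.
- hand_in(): hands the job in; it is judged then, once.
Trained networks look in a picture, given as the dict that the camera call returned (one of the last four; its "shot" number tells which), for a name from the list of things; names that differ only in an ending like _2 or _b are one class to them, and where a whole thing is asked for, a point or a joint stands for the part that bears it (a point fixed in the world has none). Each returns a list of dicts, best first, with "p" (0 to 1); they miss things now and then, are a little off and sometimes report something else, mostly with a low value. They report only what shows in the picture. A call takes as long as a camera call. They do not tell look-alikes from the thing itself.
- look_for(picture, target): "uv" ([column, row] in pixels, amid what is visible of it).
The state is a dict: "clock": time; "joint_positions": joint angles; "dq": joint speeds; "joint_torque": joint torques, N m; "eef_pos": TCP position; "ee_rot": TCP orientation; "ft_force": force on the tool from outside, world axes, zero at the start; "moment": the same for the moment, N m; "width": opening from 0.0 (shut) to 1.0 (fully open); "finger_force": force on a finger pad.
Only numpy, scipy, OpenCV 4.12 (cv2) and the standard library are available. Lean on these libraries where they do the work, as an engineer would, in place of code of your own. Each camera call takes 0.05 s, during which the arm holds its last target. There are 200 camera calls.

### The job

Turn the clamp knob on the service cradle anticlockwise to its stop so that the clamp lets go of the grey cast microscope arm, then lift the arm by its balance point and carry it to the beige microscope stand. Hold it there level, the collar centred about 3 cm above the top of the steel post and the ring end centred over the round specimen plate, touching nothing but the gripper; finish while still holding it like that. Leave the other things on the bench where they are.

Things in the scene. Friction and masses are not known exactly. Their poses are not given: they have to be found in the camera images.
- bracket: Off-centre grey cast arm, 0.45 to 0.7 kg, 209 mm long: heavy collar (outer diameter 54, bore 28, 30 high), bar (22 wide, 20 high, at z 9 to 29, free from x 27 to 119 mm), light ring (outer diameter 64, hole 50, z 10 to 28). Origin: centre of the collar's underside; x from collar to ring, z up. Starts level in the cradle, origin 40 mm above the bench, collar over a 20 mm wide, 10 mm high stub.
- bracket_balance (a point): Balance point (centre of mass) of the cast arm, inside the bar, 51 mm from the collar's axis towards the ring, 17 mm above the collar's underside. Grasp the bar across its 22 mm width here; it is free on both sides and for 35 mm underneath.
- bracket_bore (a point): Centre of the collar's bore at the collar's underside (same point as the origin of the cast arm).
- bracket_ring (a point): Centre of the arm's ring at the ring's underside, 150 mm from the collar's axis, 10 mm above the level of the collar's underside.
- cradle: Service cradle, fixed: aluminium base plate 285 x 100 x 12 with black pads and a clamp block. Origin on the bench; x along the arm lying in it, z up: collar seat at x -100, ring centre +50, knob axis +120 mm. A steel jaw plate on the block (34 wide, 8 thick, top 78 mm above the bench) reaches 9 mm over the ring, 2 mm above it; the opening knob draws it back along +x, 12 mm per rad.
- clamp_knob (a joint): Angle of the clamp knob, rad: 0 clamped, 1.4 at its stop (jaw fully drawn back, 8 mm clear of the ring); grows anticlockwise seen from above. It starts between 0 and 0.2, turns with light friction (about 0.04 N m) and stays where it is left.
- knob_grip (a point): Centre of the knob's grip bar on the vertical knob axis, 100 mm above the bench. The black grip bar is 46 long, 12 wide, 24 high (88 to 112 mm above the bench); it lies along the cradle's x when the joint is 0. Pinch it across its 12 mm width from above.
- stand: Microscope stand, fixed: beige base plate 250 x 120 x 16 with a steel post near one end and a dark round specimen plate near the other. Origin on the bench under the base's centre; x runs from the post (x -75 mm) to the specimen plate (x +75 mm), z up.
- post_top (a point): Centre of the top of the upright steel post, diameter 24 mm, top 90 mm above the bench.
- plate_top (a point): Centre of the top of the specimen plate, diameter 72 mm, 22 mm above the bench, 150 mm from the post.
- eyepiece: Bystander: a dark round eyepiece, 34 mm wide, 56 mm high, standing; origin at its foot.
- jar: Bystander: a glass jar with a white cap, 52 mm wide, 58 mm high, standing; origin at its foot.
- slide_box: Bystander: a wooden slide box 85 x 100 x 34 mm; origin at the centre of its underside.
- screwdriver: Bystander: a screwdriver lying on the bench, about 200 mm long.
Mind the look-alikes: they are no part of the job. Of the things shaped like the bracket, the grey one is meant.

How it is judged:
By the outcome, as a careful person would: the job done as asked, in the order asked, and still so for the second after the job is handed in, while the arm keeps its last pose, push and grip.
It also fails if it takes over 56 s, if anything falls off the work surface, if the arm or the gripper's body presses on something with over 40 N, if the wrist force passes 120 N, or if a joint passes its speed limit or range.

## Working session

There is one attempt and no reset: what is moved stays moved. The work goes in short steps, Python scripts to look and compute and a tool call to move; the robot and the scene stay as the last step left them, time stands still between calls to the robot, and variables do not carry over. Pictures are saved under pics/ and viewed, at most 10 in all, crops included, and the job is handed in when it is done.

Besides the shell and the picture viewer there is one more tool, called by a JSON object that holds its "fn" and its "kwargs", one argument or row to a line. jog_arm: Moves the arm, as the interface text tells. Shifts and turns lie within -1 to 1; 1 stands for 0.15 m of shift or 45 degrees of turn. Its arguments: {"type":"object","properties":{"commands":{"type":"array","items":{"type":"array","items":{"type":"number"}}},"squeeze":{"type":"number"}},"required":["commands"]}

```bash
mkdir -p pics; cat > h.py <<'E'
from rig import *
import numpy as np, cv2
def ray(c,uv):
    R=cv2.Rodrigues(np.array(c["rvec"],float))[0]; t=np.array(c["tvec"],float).ravel()
    d=R.T@np.array([(uv[0]-c["cx"])/c["fx"],(uv[1]-c["cy"])/c["fy"],1.0]); return -R.T@t,d
def at_z(c,uv,z):
    o,d=ray(c,uv); return o+d*(z-o[2])/d[2]
def proj(c,P):
    K=np.array([[c["fx"],0,c["cx"]],[0,c["fy"],c["cy"]],[0,0,1.0]])
    return cv2.projectPoints(np.atleast_2d(np.array(P,float)),np.array(c["rvec"],float),np.array(c["tvec"],float),K,None)[0][:,0]
def save(c,n,crop=None,s=1):
    im=c["img"][:,:,::-1]
    if crop: u0,v0,u1,v1=crop; im=im[v0:v1,u0:u1]
    cv2.imwrite("pics/"+n,cv2.resize(im,None,fx=s,fy=s,interpolation=cv2.INTER_CUBIC))
E
python3 - <<'E'
from h import *
np.set_printoptions(precision=4,suppress=True)
a=camera("top"); b=camera("scene")
cv2.imwrite("pics/a.png",cv2.resize(a["img"][:,:,::-1],(800,600),interpolation=cv2.INTER_CUBIC)); cv2.imwrite("pics/b.png",cv2.resize(b["img"][:,:,::-1],(800,600),interpolation=cv2.INTER_CUBIC))
for c in (a,b):
    print(c["fx"],c["cx"],c["cy"],ray(c,(256,192)))
    for n in ["bracket","bracket_balance","bracket_bore","bracket_ring","cradle","clamp_knob","knob_grip","stand","post_top","plate_top","eyepiece","jar","slide_box","screwdriver"]:
        try: print(n,[(np.round(d["uv"],1).tolist(),round(d["p"],2)) for d in look_for(c,n)][:4])
        except Exception as e: print(n,e)
s=state();print(s["clock"],s["eef_pos"],np.array(s["ee_rot"]),s["width"],s["ft_force"])
E
```

```text
362.1870843383843 255.8992285601869 191.0842033750073 (array([ 0.4289, -0.0372,  1.0223]), array([ 0.0855,  0.0129, -0.9963]))
bracket [([180.7, 271.7], 0.69), ([326.7, 278.0], 0.65), ([330.5, 190.9], 0.57), ([413.5, 212.7], 0.55)]
bracket_balance [([321.3, 276.8], 0.9), ([175.7, 268.4], 0.85), ([408.0, 209.5], 0.66)]
bracket_bore [([408.8, 210.8], 0.98), ([184.0, 272.4], 0.84), ([331.5, 274.7], 0.77), ([329.8, 193.4], 0.55)]
bracket_ring [([405.0, 207.3], 0.84), ([328.8, 191.2], 0.74), ([322.8, 273.3], 0.56)]
cradle [([293.5, 201.4], 0.63), ([330.3, 190.5], 0.53)]
clamp_knob [([266.2, 199.2], 0.78), ([181.3, 183.1], 0.24)]
knob_grip [([265.0, 195.6], 0.73)]
stand [([181.7, 186.6], 0.62)]
post_top [([180.3, 186.3], 0.85)]
plate_top [([183.5, 185.6], 0.86)]
eyepiece []
jar [([140.5, 128.4], 0.65)]
slide_box [([291.6, 113.8], 0.73)]
screwdriver [([380.3, 124.8], 0.95)]
375.4888928136685 261.03151491137555 186.150973586072 (array([0.9486, 0.1607, 0.8197]), array([-0.5042, -0.2198, -0.8354]))
bracket [([359.0, 171.9], 0.89), ([192.2, 178.5], 0.82), ([123.1, 153.1], 0.73), ([222.7, 131.9]
[... 201 characters left out ...]
0.64), ([188.3, 180.2], 0.6)]
bracket_ring [([188.7, 183.1], 0.89), ([121.3, 153.2], 0.85), ([360.6, 171.6], 0.72), ([255.5, 297.8], 0.68)]
cradle [([224.4, 202.6], 0.73), ([372.7, 330.4], 0.2)]
clamp_knob [([250.1, 185.7], 0.56)]
knob_grip [([251.9, 186.9], 0.62)]
stand [([340.5, 248.0], 0.94)]
post_top [([340.9, 248.5], 0.58)]
plate_top [([342.6, 250.8], 0.62), ([249.9, 186.9], 0.32), ([188.1, 178.2], 0.2)]
eyepiece [([251.5, 297.8], 0.83)]
jar [([374.4, 331.1], 0.66)]
slide_box [([181.5, 278.9], 0.62)]
screwdriver [([96.0, 235.3], 0.94)]
1.5 [0.2271 0.5823 0.2268] [[-0.9316  0.3634  0.    ]
 [ 0.3634  0.9316  0.0001]
 [-0.      0.0001 -1.    ]] 0.9980653928287448 [-0.5065 -0.4351  0.104 ]
```

View pics/a.png

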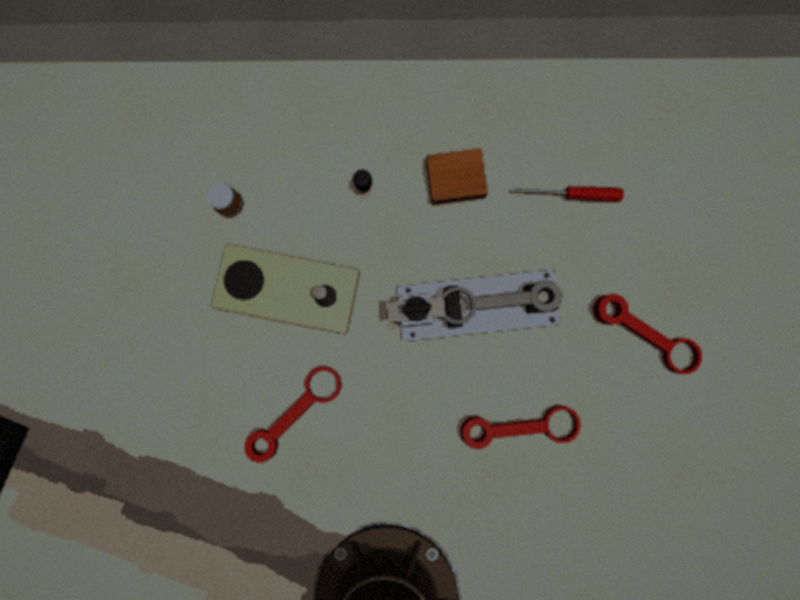

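View pics/b.png

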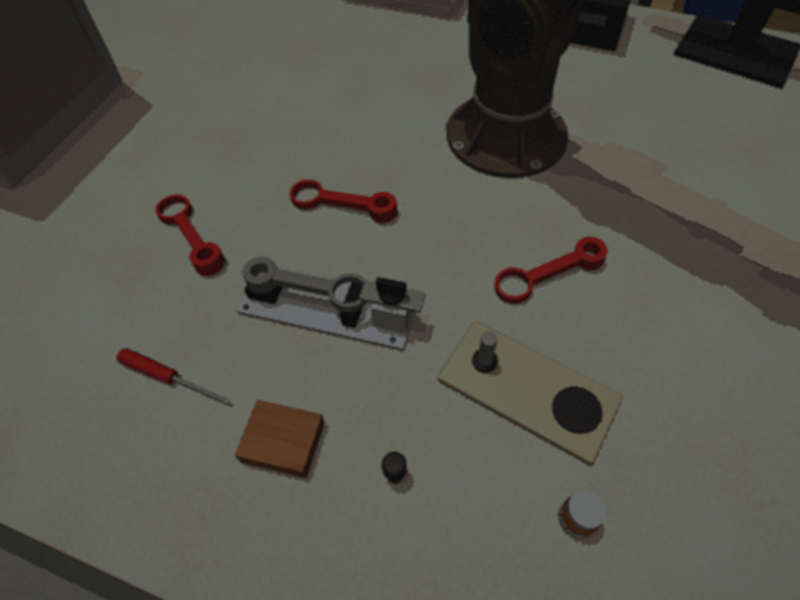

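Both views show four bracket-shaped things (in the 800x600 views). Top view: the grey one lies in the cradle, collar (545,295), ring (456,305). The red ones are at about (292,412), (520,428) and (648,333). The grey one in the cradle fits the description. I'll confirm it in an enlarged crop, which I'll also use to measure.

```bash
python3 - <<'E'
from h import *
import pickle
a=camera("top"); b=camera("scene")
pickle.dump((a,b),open("ab.pkl","wb"))
for c in (a,b): c["img"]=np.clip(c["img"].astype(float)*1.7,0,255).astype(np.uint8)
save(a,"c.png",(130,150,370,222),3.33)
save(b,"d.png",(148,155,408,300),3)
E
```

```text
(no output)
```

View pics/c.png

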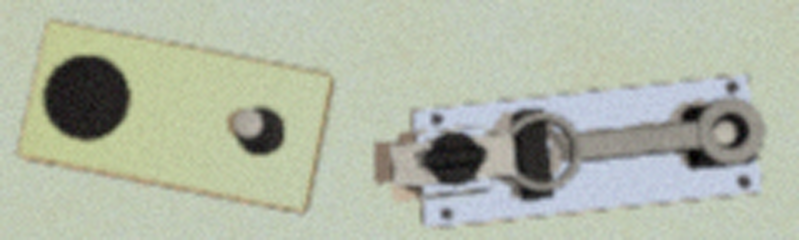

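View pics/d.png

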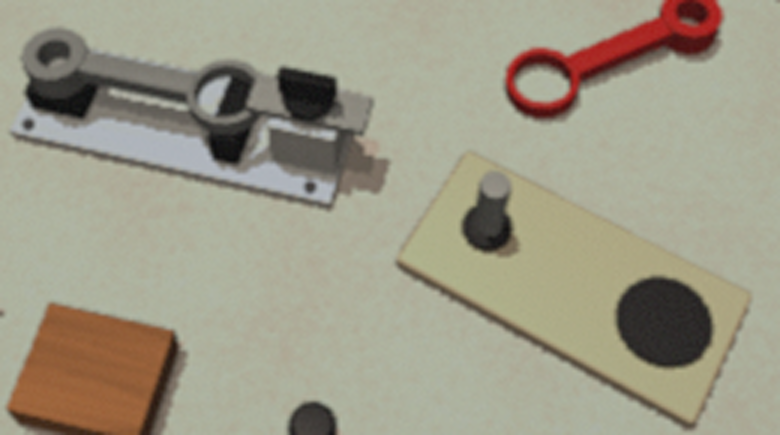

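The crop confirms it: the grey cast arm is in the cradle (collar ~(725,131), ring ~(543,151) in crop c), next to the black knob (455,158). The stand's plate is at (87,97) and the post top at (248,124). Now I'll fit the planar poses from both views.

```bash
python3 - <<'E'
from h import *
import pickle
from scipy.optimize import least_squares
np.set_printoptions(precision=4,suppress=True)
a,b=pickle.load(open("ab.pkl","rb"))
C=lambda x,y:(130+x/3.33,150+y/3.33); D=lambda x,y:(148+x/3,155+y/3)
def fit(name,T,S,x0):
    cams=[a]*len(T)+[b]*len(S); loc=np.array([p for p,_ in T+S]); uv=np.array([q for _,q in T+S])
    def W(x):
        c,s=np.cos(x[2]),np.sin(x[2]); return np.c_[x[0]+c*loc[:,0]-s*loc[:,1],x[1]+s*loc[:,0]+c*loc[:,1],loc[:,2]]
    def f(x):
        w=W(x); return np.concatenate([proj(c,p)[0]-q for c,p,q in zip(cams,w,uv)])
    r=least_squares(f,x0,loss="soft_l1"); print(name,r.x,"deg",np.degrees(r.x[2])); print(r.fun.reshape(-1,2).round(1).tolist()); return r.x
pl=at_z(a,C(87,97),.022);po=at_z(a,C(248,124),.09);print(pl,po,at_z(b,D(664,321),.022),at_z(b,D(494,187),.09))
x0=[*((pl+po)/2)[:2],np.arctan2(*(pl-po)[1::-1])]
# corners by sign: determine ordering via nearest
def corners(x0,hx,hy,z,cam,pts):
    out=[]
    for p in pts:
        w=at_z(cam,p,z)-np.array([x0[0],x0[1],0]); c,s=np.cos(x0[2]),np.sin(x0[2])
        out.append(((np.sign(c*w[0]+s*w[1])*hx,np.sign(-s*w[0]+c*w[1])*hy,z),p))
    return out
T=[((.075,0,.022),C(87,97)),((-.075,0,.09),C(248,124))]+corners(x0,.125,.06,.016,a,[C(48,21),C(333,75),C(303,212),C(18,157)])
S=[((.075,0,.022),D(664,321)),((-.075,0,.09),D(494,187))]+corners(x0,.125,.06,.016,b,[D(470,153),D(750,297),D(399,262)])
xs=fit("stand",T,S,x0)
co=at_z(a,C(725,131),.07);ri=at_z(a,C(543,151),.068);kn=at_z(a,C(455,158),.112);print(co,ri,kn,at_z(b,D(54,55),.07),at_z(b,D(225,95),.068))
yaw=np.arctan2(*(ri-co)[1::-1]);m=co[:2]+.1*np.array([np.cos(yaw),np.sin(yaw)])
x0=[*m,yaw]
T=[((-.1,0,.07),C(725,131)),((.05,0,.068),C(543,151)),((.12,0,.112),C(455,158))]
S=[((-.1,0,.07),D(54,55)),((.05,0,.068),D(225,95))]
xc=fit("cradle",T,S,x0)
# base corners residual reveal
for p in [C(413,109),C(745,75),C(759,189),C(425,227)]:
    w=at_z(a,p,.012)[:2]-xc[:2]; c,s=np.cos(xc[2]),np.sin(xc[2]); print("corner local",c*w[0]+s*w[1],-s*w[0]+c*w[1])
for p in [D(12,130),D(331,205)]:
    w=at_z(b,p,.012)[:2]-xc[:2]; print("corner local b",c*w[0]+s*w[1],-s*w[0]+c*w[1])
print("knob",xc[:2]+.12*np.array([c,s]),"bal",xc[:2]-.049*np.array([c,s]))
E
```

```text
[0.5511 0.2545 0.022 ] [0.5214 0.1084 0.09  ] [0.5544 0.2583 0.022 ] [0.5273 0.1111 0.09  ]
stand [0.5384 0.1836 1.3742] deg 78.73670486828016
[[-0.9, -0.7], [-0.6, -0.9], [-1.2, -1.7], [-0.2, -0.9], [0.1, -0.1], [-1.6, -1.0], [-0.4, -0.7], [-0.0, -1.5], [-1.5, -2.3], [1.1, -1.8], [-2.2, -1.6]]
[ 0.5173 -0.2663  0.07  ] [ 0.5018 -0.1227  0.068 ] [ 0.4932 -0.0522  0.112 ] [ 0.5218 -0.2665  0.07  ] [ 0.5082 -0.1178  0.068 ]
cradle [ 0.5081 -0.1695  1.6881] deg 96.72001878417882
[[0.9, -0.9], [-1.1, -0.2], [-0.7, -0.3], [-0.4, -0.9], [0.2, -2.1]]
corner local 0.14598475988722406 -0.051033422632144554
corner local -0.13492754162696796 -0.04647894957101123
corner local -0.13299296974388852 0.04993720419104172
corner local 0.14759906585658533 0.0486470369987957
corner local b -0.13154783288609123 -0.04819452836677809
corner local b 0.15089355418998307 -0.05424205596078907
knob [ 0.494  -0.0504] bal [ 0.5138 -0.2182]
```

{"fn": "jog_arm", "kwargs": {
  "commands": [
    [-1, -1, 0, 0, 0, 0, 0],
    [-1, -1, 0, 0, 0, 0, 0],
    [-1, -1, 0, 0, 0, 0, 0],
    [-1, -1, 0, 0, 0, 0, 0],
    [-1, -1, 0, 0, 0, 0, 0]
  ]
}}

```text
clock: 2.1
eef_pos: [0.3151, 0.3826, 0.227]
ee_rot: [[-0.929, 0.369, 0.001], [0.369, 0.929, -0.002], [-0.002, -0.001, -1.0]]
ft_force: [-0.7, 0.8, 0.1]
width: 0.999
finger_force: 0.0
```

{"fn": "jog_arm", "kwargs": {
  "commands": [
    [-1, -1, 0, 0, 0, 0, 0],
    [-1, -1, 0, 0, 0, 0, 0],
    [-1, -1, 0, 0, 0, 0, 0],
    [-1, -1, 0, 0, 0, 0, 0],
    [-1, -1, 0, 0, 0, 0, 0]
  ]
}}

```text
clock: 2.6
eef_pos: [0.3994, 0.189, 0.2271]
ee_rot: [[-0.929, 0.369, 0.001], [0.369, 0.929, -0.001], [-0.001, -0.0, -1.0]]
ft_force: [-0.4, 1.1, 0.4]
width: 1.002
finger_force: 0.0
```

{"fn": "jog_arm", "kwargs": {
  "commands": [
    [-1, -1, 0, 0, 0, 0.6, 0],
    [-1, -1, 0, 0, 0, 0.6, 0],
    [-1, -1, 0, 0, 0, 0.6, 0],
    [-1, -1, 0, 0, 0, 0.6, 0],
    [-1, -1, 0, 0, 0, 0.6, 0],
    [-1, -1, 0, 0, 0, 0.6, 0]
  ]
}}

```text
clock: 3.2
eef_pos: [0.4838, -0.0022, 0.2269]
ee_rot: [[-0.662, 0.749, 0.001], [0.749, 0.662, -0.001], [-0.001, 0.0, -1.0]]
ft_force: [-0.2, 0.1, -0.2]
width: 1.001
finger_force: 0.0
```

```bash
cat >> h.py <<'E'
from scipy.spatial.transform import Rotation as Ro
def plan(p,ydeg):
    s=state(); R=np.array(s["ee_rot"]); y=np.radians(ydeg)
    Y=np.array([np.cos(y),np.sin(y),0]); Z=np.array([0,0,-1.0]); G=np.c_[np.cross(Y,Z),Y,Z]
    d=R.T@(np.array(p)-s["eef_pos"])/.15; w=Ro.from_matrix(R.T@G).as_rotvec(degrees=True)/45
    print("clock",s["clock"],"pos",np.round(s["eef_pos"],4),"ydeg",round(np.degrees(np.arctan2(R[1,1],R[0,1])),2),"tiltz",R[:,2].round(4),"\n shift",d.round(3),"turn",w.round(3),"width",round(s["width"],4),"ff",np.round(s["finger_force"],1),"F",np.round(s["ft_force"],1),"M",np.round(s["moment"],2),"q",np.round(s["joint_positions"],2))
E
python3 -c "
from h import *
plan([.494,-.050,.20],12)"
```

```text
clock 3.2 pos [ 0.4838 -0.0022  0.2269] ydeg 41.47 tiltz [ 8.e-04 -7.e-04 -1.e+00] 
 shift [-0.283 -0.16   0.179] turn [0.    0.001 0.655] width 1.0006 ff 0.0 F [-0.2  0.1 -0.2] M [ 0.03  0.01 -0.02] q [-0.47  0.2   0.43  1.93 -0.1   1.02  0.73]
```

{"fn": "jog_arm", "kwargs": {
  "commands": [
    [-0.28, -0.16, 0.5, 0, 0, 0.65, 0],
    [-0.28, -0.16, 0.5, 0, 0, 0.65, 0],
    [-0.28, -0.16, 0.5, 0, 0, 0.65, 0],
    [-0.28, -0.16, 0.5, 0, 0, 0.65, 0],
    [-0.28, -0.16, 0.5, 0, 0, 0.65, 0],
    [-0.28, -0.16, 0.5, 0, 0, 0.65, 0]
  ]
}}

```text
clock: 3.8
eef_pos: [0.493, -0.0462, 0.1517]
ee_rot: [[-0.22, 0.976, 0.0], [0.976, 0.22, 0.001], [0.001, 0.0, -1.0]]
ft_force: [-0.2, 0.1, 0.7]
width: 1.003
finger_force: 0.0
```

```bash
python3 -c "
from h import *
plan([.495,-.050,.092],12)
b=camera('scene'); a=camera('top')
print(proj(b,[[.495,-.05,.112]]),look_for(b,'knob_grip')[:2],look_for(a,'knob_grip')[:2])
for c in (a,b): c['img']=np.clip(c['img'].astype(float)*1.7,0,255).astype(np.uint8)
save(b,'e.png',(190,130,310,220),6.6)
"
```

```text
clock 3.8 pos [ 0.493  -0.0462  0.1517] ydeg 12.69 tiltz [ 0.e+00  6.e-04 -1.e+00] 
 shift [-0.028  0.008  0.398] turn [ 0.    -0.001  0.015] width 1.003 ff 0.0 F [-0.2  0.1  0.7] M [-0.1   0.05 -0.  ] q [-0.43  0.33  0.54  2.01 -0.22  0.86  0.45]
[[250.26449839 179.94624243]] [{'uv': [252.4, 188.7], 'p': 0.39}] [{'uv': [336.2, 192.7], 'p': 0.47}]
```

View pics/e.png

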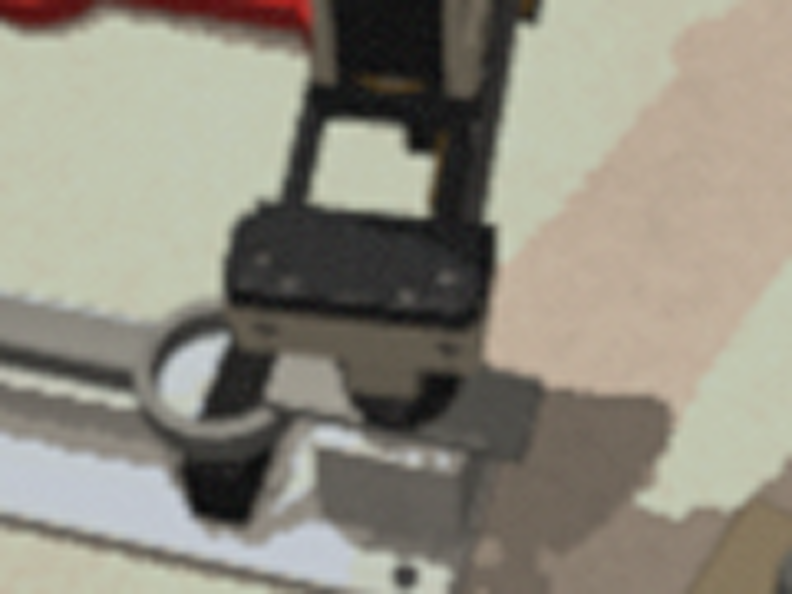

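The scene crop shows the open gripper straddling the knob, with the front finger's tip at about (400,400) hiding the bar. It agrees with the fit, so I'll descend and pinch gently.

{"fn": "jog_arm", "kwargs": {
  "commands": [
    [-0.03, 0.01, 0.2, 0, 0, 0.02, 0],
    [-0.03, 0.01, 0.4, 0, 0, 0.02, 0],
    [-0.03, 0.01, 0.4, 0, 0, 0.02, 0],
    [-0.03, 0.01, 0.4, 0, 0, 0.02, 0]
  ]
}}

```text
clock: 4.4
eef_pos: [0.495, -0.052, 0.092]
ee_rot: [[-0.2, 0.98, -0.001], [0.98, 0.2, -0.0], [0.0, -0.001, -1.0]]
ft_force: [0.4, -0.3, 0.9]
width: 0.999
finger_force: 0.0
```

{"fn": "jog_arm", "kwargs": {
  "commands": [
    [0, 0, 0, 0, 0, 0, 1],
    [0, 0, 0, 0, 0, 0, 1],
    [0, 0, 0, 0, 0, 0, 1],
    [0, 0, 0, 0, 0, 0, 1],
    [0, 0, 0, 0, 0, 0, 1],
    [0, 0, 0, 0, 0, 0, 1],
    [0, 0, 0, 0, 0, 0, 1],
    [0, 0, 0, 0, 0, 0, 1]
  ],
  "squeeze": 10
}}

```text
clock: 5.2
eef_pos: [0.4952, -0.0518, 0.0917]
ee_rot: [[-0.2, 0.98, -0.0], [0.98, 0.2, 0.0], [0.0, -0.0, -1.0]]
ft_force: [0.9, -0.1, -0.9]
width: 0.354
finger_force: 0.0
```

```bash
python3 -c "
from h import *
plan([.495,-.050,.092],92)"
```

```text
clock 5.2 pos [ 0.4952 -0.0518  0.0917] ydeg 11.55 tiltz [-1.e-04  0.e+00 -1.e+00] 
 shift [ 0.012  0.001 -0.002] turn [-0.    -0.    -1.788] width 0.3544 ff 0.0 F [ 0.9 -0.1 -0.9] M [-0.08  0.01 -0.02] q [-0.38  0.43  0.5   2.06 -0.3   0.72  0.51]
```

Still closing (33 mm).

{"fn": "jog_arm", "kwargs": {
  "commands": [
    [0.01, 0, 0, 0, 0, 0, 1],
    [0.01, 0, 0, 0, 0, 0, 1],
    [0.01, 0, 0, 0, 0, 0, 1],
    [0.01, 0, 0, 0, 0, 0, 1],
    [0.01, 0, 0, 0, 0, 0, 1],
    [0.01, 0, 0, 0, 0, 0, 1]
  ]
}}

```text
clock: 5.8
eef_pos: [0.4958, -0.0499, 0.0919]
ee_rot: [[-0.201, 0.98, 0.001], [0.98, 0.201, 0.0], [0.0, 0.001, -1.0]]
ft_force: [4.2, 2.7, -2.2]
width: 0.13
finger_force: 10.0
```

```bash
python3 -c "
from h import *
plan([.495,-.050,.092],92)"
```

```text
clock 5.8 pos [ 0.4958 -0.0499  0.0919] ydeg 11.57 tiltz [ 1.3e-03  4.0e-04 -1.0e+00] 
 shift [ 0.    -0.005 -0.001] turn [ 2.000e-03  1.000e-03 -1.787e+00] width 0.1296 ff 10.0 F [ 4.2  2.7 -2.2] M [ 0.61 -0.95 -0.06] q [-0.38  0.43  0.5   2.06 -0.3   0.72  0.51]
```

{"fn": "jog_arm", "kwargs": {
  "commands": [
    [0, 0, 0, 0, 0, -0.15, 1],
    [0, 0, 0, 0, 0, -0.3, 1],
    [0, 0, 0, 0, 0, -0.45, 1],
    [0, 0, 0, 0, 0, -0.6, 1],
    [0, 0, 0, 0, 0, -0.75, 1],
    [0, 0, 0, 0, 0, -0.9, 1],
    [0, 0, 0, 0, 0, -0.9, 1]
  ],
  "squeeze": 20
}}

```text
clock: 6.5
eef_pos: [0.4945, -0.0507, 0.0918]
ee_rot: [[-0.789, 0.614, -0.001], [0.614, 0.789, 0.0], [0.001, -0.0, -1.0]]
ft_force: [-0.9, 1.1, 3.4]
width: 0.128
finger_force: 20.0
```

```bash
python3 -c "
from h import *
plan([.495,-.050,.092],92)"
```

```text
clock 6.5 pos [ 0.4945 -0.0507  0.0918] ydeg 52.13 tiltz [-7.e-04  2.e-04 -1.e+00] 
 shift [-0.     0.006 -0.001] turn [-0.    -0.001 -0.886] width 0.1281 ff 20.0 F [-0.9  1.1  3.4] M [0.18 0.21 0.  ] q [-0.23  0.4   0.3   2.05 -0.18  0.71  1.09]
```

{"fn": "jog_arm", "kwargs": {
  "commands": [
    [0, 0, 0, 0, 0, -0.15, 1],
    [0, 0, 0, 0, 0, -0.3, 1],
    [0, 0, 0, 0, 0, -0.45, 1],
    [0, 0, 0, 0, 0, -0.6, 1],
    [0, 0, 0, 0, 0, -0.7, 1],
    [0, 0, 0, 0, 0, -0.78, 1],
    [0, 0, 0, 0, 0, -0.85, 1],
    [0, 0, 0, 0, 0, -0.9, 1]
  ]
}}

```text
clock: 7.3
eef_pos: [0.4941, -0.0519, 0.0918]
ee_rot: [[-0.999, -0.04, -0.001], [-0.04, 0.999, -0.001], [0.001, -0.001, -1.0]]
ft_force: [-3.6, -2.7, 4.8]
width: 0.142
finger_force: 21.4
```

```bash
python3 -c "
from h import *
plan([.495,-.050,.092],92)"
```

```text
clock 7.3 pos [ 0.4941 -0.0519  0.0918] ydeg 92.3 tiltz [-0.0013 -0.001  -1.    ] 
 shift [-0.006  0.012 -0.002] turn [-0.001 -0.002  0.007] width 0.1422 ff 21.4 F [-3.6 -2.7  4.8] M [-0.54  0.9  -0.6 ] q [-0.09  0.4   0.11  2.04 -0.07  0.71  1.67]
```

The knob is at its stop: the moment about z rose to -0.6 N m and the pads were slightly forced apart. Releasing and lifting.

{"fn": "jog_arm", "kwargs": {
  "commands": [
    [0, 0, 0, 0, 0, 0, 0],
    [0, 0, 0, 0, 0, 0, 0],
    [0, 0, 0, 0, 0, 0, 0],
    [0, 0, -0.2, 0, 0, 0, 0],
    [0, 0, -0.5, 0, 0, 0, 0],
    [0, 0, -0.5, 0, 0, 0, 0]
  ]
}}

```text
clock: 7.9
eef_pos: [0.498, -0.0503, 0.1714]
ee_rot: [[-0.999, -0.043, 0.008], [-0.043, 0.999, 0.0], [-0.008, -0.0, -1.0]]
ft_force: [0.9, -1.2, -0.1]
width: 0.613
finger_force: 0.0
```

```bash
python3 -c "
from h import *
plan([.5145,-.2175,.16],6.7)"
```

```text
clock 7.9 pos [ 0.498  -0.0503  0.1714] ydeg 92.47 tiltz [ 7.8e-03  3.0e-04 -1.0e+00] 
 shift [-0.061 -1.118  0.077] turn [0.007 0.008 1.906] width 0.6133 ff 0.0 F [ 0.9 -1.2 -0.1] M [0.07 0.04 0.  ] q [-0.11  0.29  0.13  1.96 -0.05  0.89  1.66]
```

{"fn": "jog_arm", "kwargs": {
  "commands": [
    [-0.06, -1, 0, 0, 0, 0.95, 0],
    [-0.06, -1, 0, 0, 0, 0.95, 0],
    [-0.06, -1, 0, 0, 0, 0.95, 0],
    [-0.06, -1, 0, 0, 0, 0.95, 0],
    [-0.06, -1, 0, 0, 0, 0.95, 0],
    [-0.06, -1, 0, 0, 0, 0.95, 0],
    [-0.06, -1, 0, 0, 0, 0.95, 0]
  ]
}}

```text
clock: 8.6
eef_pos: [0.5106, -0.1993, 0.1665]
ee_rot: [[-0.767, 0.642, -0.0], [0.642, 0.767, 0.0], [0.0, -0.0, -1.0]]
ft_force: [0.7, 0.8, 0.6]
width: 1.0
finger_force: 0.0
```

{"fn": "jog_arm", "kwargs": {
  "commands": [
    [0, 0, 0, 0, 0, 0.95, 0],
    [0, 0, 0, 0, 0, 0.95, 0],
    [0, 0, 0, 0, 0, 0.95, 0],
    [0, 0, 0, 0, 0, 0.95, 0],
    [0, 0, 0, 0, 0, 0.95, 0],
    [0, 0, 0, 0, 0, 0.95, 0],
    [0, 0, 0, 0, 0, 0.95, 0]
  ]
}}

```text
clock: 9.3
eef_pos: [0.5107, -0.1994, 0.1667]
ee_rot: [[-0.13, 0.992, -0.0], [0.992, 0.13, -0.0], [0.0, -0.0, -1.0]]
ft_force: [-0.3, -0.7, 0.4]
width: 0.997
finger_force: 0.0
```

```bash
python3 -c "
from h import *
plan([.5145,-.2175,.10],6.7)
a=camera('top'); b=camera('scene')
for c in (a,b): c['img']=np.clip(c['img'].astype(float)*1.7,0,255).astype(np.uint8)
im=[cv2.resize(c['img'][v0:v0+48,u0:u0+128,::-1],(768,288),interpolation=cv2.INTER_CUBIC) for c,u0,v0 in ((a,240,170),(b,150,155))]
cv2.imwrite('pics/f.png',np.vstack(im))"
```

```text
clock 9.3 pos [ 0.5107 -0.1994  0.1667] ydeg 7.45 tiltz [-1.e-04 -0.e+00 -1.e+00] 
 shift [-0.123  0.01   0.444] turn [-0.    -0.     0.017] width 0.9966 ff 0.0 F [-0.3 -0.7  0.4] M [-0.08  0.06  0.03] q [-0.12  0.4   0.53  1.87 -0.24  0.94  0.66]
```

View pics/f.png

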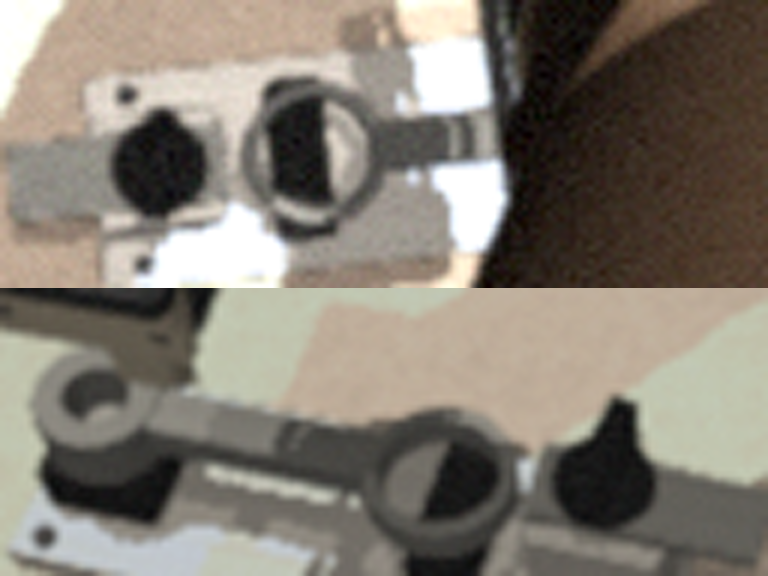

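The jaw has drawn back clear of the ring (lower crop: ring edge ~(515,480), jaw ~(540,490)), and the knob bar now lies across the cradle. Refitting the arm's and stand's poses with the half-pixel correction.

```bash
python3 - <<'E'
from h import *
import pickle
from scipy.optimize import least_squares
np.set_printoptions(precision=4,suppress=True)
a,b=pickle.load(open("ab.pkl","rb"))
C=lambda x,y:(130+(x+.5)/3.33-.5,150+(y+.5)/3.33-.5); D=lambda x,y:(148+(x+.5)/3-.5,155+(y+.5)/3-.5)
def fit(n,L,x0):
    def f(x):
        c,s=np.cos(x[2]),np.sin(x[2])
        return np.concatenate([proj(k,[x[0]+c*p[0]-s*p[1],x[1]+s*p[0]+c*p[1],p[2]])[0]-q for k,p,q in L])
    r=least_squares(f,x0,loss="soft_l1"); print(n,r.x,np.degrees(r.x[2]),"\n",r.fun.reshape(-1,2).round(1).tolist()); return r.x
x=fit("arm",[(a,(0,0,.07),C(725,131)),(a,(.15,0,.068),(292.4,194.8)),(b,(0,0,.07),(165.6,172.9)),(b,(.15,0,.068),(223.2,186.3))],[.52,-.267,1.688])
print("bal",x[:2]+.051*np.array([np.cos(x[2]),np.sin(x[2])]))
h=[(.125,-.06),(-.125,-.06),(-.125,.06),(.125,.06)]
A=[C(48,21),C(333,75),C(303,212),C(18,157)]; B={1:D(399,262),2:D(470,153),3:D(750,297)}
x1=[.5384,.1836,1.374]
for s in (1,):
    L=[(a,(.075,0,.022),C(87,97)),(a,(-.075,0,.09),C(248,124)),(b,(.075,0,.022),D(664,321)),(b,(-.075,0,.09),D(494,187))]
    y=fit("stand pts",L,x1)
    L+= [(a,(*h[i],.016),A[i]) for i in range(4)]
    y2=fit("stand+corners",L,x1)
for q in (y,y2):
    d=np.array([np.cos(q[2]),np.sin(q[2])]); print("post",q[:2]-.075*d,"plate",q[:2]+.075*d,"bal target",q[:2]-.024*d)
E
```

```text
arm [ 0.5197 -0.2679  1.6708] 95.73077840874103 
 [[0.9, -0.6], [-0.9, -0.6], [0.3, -0.4], [0.0, -0.8]]
bal [ 0.5146 -0.2171]
stand pts [0.5388 0.1833 1.3787] 78.99595304876068 
 [[-0.5, -0.4], [-0.1, -0.8], [-0.2, -0.4], [0.0, -0.9]]
stand+corners [0.5378 0.183  1.3779] 78.94595043422864 
 [[-0.4, -0.0], [-0.0, -0.4], [-0.2, -0.8], [0.1, -1.3], [-0.7, -1.0], [0.3, -0.6], [0.8, 0.4], [-1.0, -0.2]]
post [0.5245 0.1096] plate [0.5531 0.2569] bal target [0.5342 0.1597]
post [0.5234 0.1094] plate [0.5522 0.2566] bal target [0.5332 0.1594]
```

```bash
python3 -c "
from h import *
plan([.5146,-.2171,.038],6)"
```

```text
clock 9.4 pos [ 0.5106 -0.1997  0.1667] ydeg 7.32 tiltz [ 1.e-04  1.e-04 -1.e+00] 
 shift [-0.119  0.011  0.858] turn [ 0.    -0.     0.029] width 0.9992 ff 0.0 F [-0.3  0.7  0.5] M [-0.08  0.01 -0.03] q [-0.12  0.4   0.53  1.87 -0.25  0.94  0.65]
```

{"fn": "jog_arm", "kwargs": {
  "commands": [
    [-0.12, 0.01, 0.2, 0, 0, 0.03, 0],
    [-0.12, 0.01, 0.45, 0, 0, 0.03, 0],
    [-0.12, 0.01, 0.65, 0, 0, 0.03, 0],
    [-0.12, 0.01, 0.8, 0, 0, 0.03, 0],
    [-0.12, 0.01, 0.86, 0, 0, 0.03, 0],
    [-0.12, 0.01, 0.86, 0, 0, 0.03, 0]
  ]
}}

```text
clock: 10.0
eef_pos: [0.5137, -0.2174, 0.0369]
ee_rot: [[-0.101, 0.995, -0.002], [0.995, 0.101, 0.001], [0.001, -0.002, -1.0]]
ft_force: [0.5, -0.5, 0.5]
width: 1.001
finger_force: 0.0
```

{"fn": "jog_arm", "kwargs": {
  "commands": [
    [0, 0, 0, 0, 0, 0, 1],
    [0, 0, 0, 0, 0, 0, 1],
    [0, 0, 0, 0, 0, 0, 1],
    [0, 0, 0, 0, 0, 0, 1],
    [0, 0, 0, 0, 0, 0, 1],
    [0, 0, 0, 0, 0, 0, 1],
    [0, 0, 0, 0, 0, 0, 1],
    [0, 0, 0, 0, 0, 0, 1]
  ],
  "squeeze": 10
}}

```text
clock: 10.8
eef_pos: [0.5143, -0.2175, 0.0377]
ee_rot: [[-0.099, 0.995, -0.0], [0.995, 0.099, 0.0], [0.0, -0.0, -1.0]]
ft_force: [-0.4, 0.4, -0.3]
width: 0.355
finger_force: 0.0
```

{"fn": "jog_arm", "kwargs": {
  "commands": [
    [0, 0, 0, 0, 0, 0, 1],
    [0, 0, 0, 0, 0, 0, 1],
    [0, 0, 0, 0, 0, 0, 1],
    [0, 0, 0, 0, 0, 0, 1]
  ]
}}

```text
clock: 11.2
eef_pos: [0.5142, -0.2175, 0.0377]
ee_rot: [[-0.099, 0.995, -0.0], [0.995, 0.099, 0.0], [0.0, -0.0, -1.0]]
ft_force: [-0.5, 0.2, -0.3]
width: 0.238
finger_force: 10.0
```

```bash
python3 -c "
from h import *
plan([.5146,-.2171,.038],6)"
```

```text
clock 11.2 pos [ 0.5142 -0.2175  0.0377] ydeg 5.69 tiltz [-1.e-04  1.e-04 -1.e+00] 
 shift [ 0.002  0.003 -0.002] turn [-0.    -0.    -0.007] width 0.2378 ff 10.0 F [-0.5  0.2 -0.3] M [-0.07  0.09  0.08] q [-0.01  0.59  0.44  1.95 -0.38  0.68  0.77]
```

{"fn": "jog_arm", "kwargs": {
  "commands": [
    [0, 0, 0, 0, 0, 0, 1],
    [0, 0, 0, 0, 0, 0, 1],
    [0, 0, -0.05, 0, 0, 0, 1],
    [0, 0, -0.15, 0, 0, 0, 1],
    [0, 0, -0.3, 0, 0, 0, 1],
    [0, 0, -0.3, 0, 0, 0, 1],
    [0, 0, -0.3, 0, 0, 0, 1]
  ],
  "squeeze": 55
}}

```text
clock: 11.9
eef_pos: [0.5144, -0.2173, 0.0827]
ee_rot: [[-0.099, 0.995, 0.001], [0.995, 0.099, 0.0], [0.0, 0.001, -1.0]]
ft_force: [-0.4, 0.2, -4.6]
width: 0.241
finger_force: 55.0
```

```bash
python3 -c "
from h import *
plan([.5146,-.2171,.16],6)
a=camera('top'); b=camera('scene')
for c in (a,b): c['img']=np.clip(c['img'].astype(float)*1.7,0,255).astype(np.uint8)
im=[cv2.resize(c['img'][v0:v0+48,u0:u0+128,::-1],(768,288),interpolation=cv2.INTER_CUBIC) for c,u0,v0 in ((a,250,170),(b,140,140))]
cv2.imwrite('pics/g.png',np.vstack(im))"
```

```text
clock 11.9 pos [ 0.5144 -0.2173  0.0827] ydeg 5.71 tiltz [ 7.e-04  1.e-04 -1.e+00] 
 shift [ 0.001  0.002 -0.515] turn [ 0.001 -0.    -0.007] width 0.2408 ff 55.0 F [-0.4  0.2 -4.6] M [-0.08  0.04  0.02] q [-0.04  0.52  0.48  1.93 -0.34  0.77  0.73]
```

View pics/g.png

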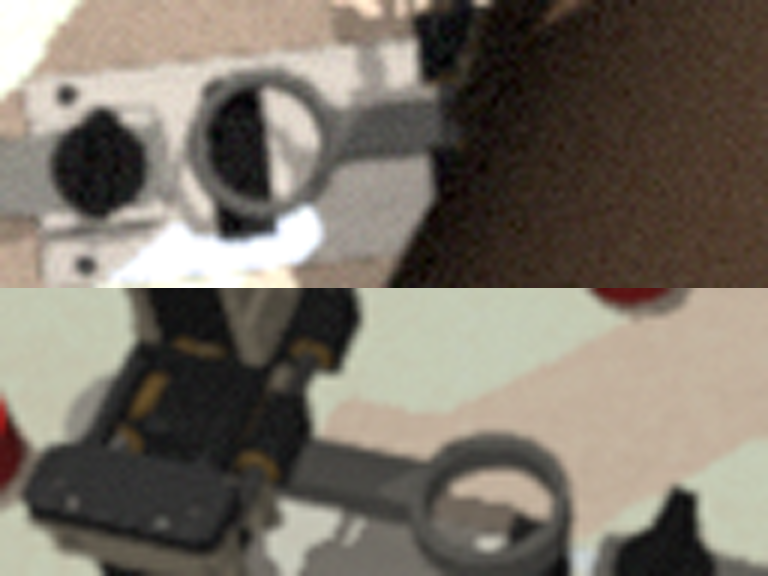

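The arm is lifted (about 0.47 kg) and the moment is near zero, so the grasp is at the balance point. In the upper crop the ring, at about (260,143), is clear of the jaw. Raising and carrying.

{"fn": "jog_arm", "kwargs": {
  "commands": [
    [0, 0, -0.1, 0, 0, 0, 1],
    [0, 0, -0.25, 0, 0, 0, 1],
    [0, 0, -0.4, 0, 0, 0, 1],
    [0, 0, -0.5, 0, 0, 0, 1],
    [0, 0, -0.5, 0, 0, 0, 1],
    [0, 0, -0.5, 0, 0, 0, 1]
  ]
}}

```text
clock: 12.6
eef_pos: [0.5138, -0.2172, 0.1566]
ee_rot: [[-0.099, 0.995, -0.001], [0.995, 0.099, 0.0], [0.001, -0.001, -1.0]]
ft_force: [0.2, 0.2, -5.1]
width: 0.232
finger_force: 55.0
```

{"fn": "jog_arm", "kwargs": {
  "commands": [
    [0.05, 0, 0, 0, 0, 0, 1],
    [0.15, 0, 0, 0, 0, 0, 1],
    [0.3, 0, 0, 0, 0, 0, 1],
    [0.47, 0, 0, 0, 0, 0, 1],
    [0.65, 0, 0, 0, 0, 0, 1],
    [0.82, 0, 0, 0, 0, 0, 1],
    [0.94, 0, 0, 0, 0, 0, 1],
    [1, 0, 0, 0, 0, 0, 1]
  ]
}}

```text
clock: 13.4
eef_pos: [0.4985, -0.0649, 0.157]
ee_rot: [[-0.103, 0.995, -0.002], [0.995, 0.103, 0.001], [0.001, -0.001, -1.0]]
ft_force: [-0.6, 0.8, -5.2]
width: 0.233
finger_force: 55.0
```

{"fn": "jog_arm", "kwargs": {
  "commands": [
    [0.05, 0.05, 0, 0, 0, 0.03, 1],
    [0.15, 0.1, 0, 0, 0, 0.08, 1],
    [0.3, 0.15, 0, 0, 0, 0.13, 1],
    [0.47, 0.2, 0, 0, 0, 0.19, 1],
    [0.65, 0.25, 0, 0, 0, 0.25, 1],
    [0.82, 0.28, 0, 0, 0, 0.3, 1],
    [0.94, 0.3, 0, 0, 0, 0.34, 1],
    [1, 0.3, 0, 0, 0, 0.37, 1]
  ]
}}

```text
clock: 14.2
eef_pos: [0.529, 0.088, 0.1572]
ee_rot: [[0.189, 0.982, -0.001], [0.982, -0.189, 0.0], [0.0, -0.001, -1.0]]
ft_force: [-0.2, 0.4, -4.3]
width: 0.237
finger_force: 55.0
```

```bash
python3 -c "
from h import *
plan([.5340,.1596,.145],-11.0)"
```

```text
clock 14.2 pos [0.529  0.088  0.1572] ydeg -10.88 tiltz [-6.e-04  3.e-04 -1.e+00] 
 shift [ 0.475 -0.058  0.081] turn [-0.001 -0.     0.003] width 0.2367 ff 55.0 F [-0.2  0.4 -4.3] M [-0.05  0.08 -0.01] q [-0.68  0.39  0.56  1.91 -0.26  0.91 -0.18]
```

{"fn": "jog_arm", "kwargs": {
  "commands": [
    [0.05, -0.01, 0.01, 0, 0, 0, 1],
    [0.15, -0.02, 0.03, 0, 0, 0, 1],
    [0.27, -0.04, 0.05, 0, 0, 0, 1],
    [0.38, -0.05, 0.07, 0, 0, 0, 1],
    [0.45, -0.06, 0.08, 0, 0, 0, 1],
    [0.475, -0.06, 0.08, 0, 0, 0, 1],
    [0.475, -0.06, 0.08, 0, 0, 0, 1],
    [0.475, -0.06, 0.08, 0, 0, 0, 1]
  ]
}}

```text
clock: 15.0
eef_pos: [0.5342, 0.1563, 0.1458]
ee_rot: [[0.191, 0.982, 0.0], [0.982, -0.191, -0.0], [-0.0, 0.0, -1.0]]
ft_force: [-0.5, -0.2, -4.5]
width: 0.238
finger_force: 55.0
```

```bash
python3 -c "
from h import *
import pickle
plan([.5340,.1596,.1177],-11.0)
a=camera('top'); b=camera('scene'); pickle.dump((a,b),open('ab2.pkl','wb'))
for c in (a,b): c['img']=np.clip(c['img'].astype(float)*1.7,0,255).astype(np.uint8)
im=[cv2.resize(c['img'][v0:v0+dh,u0:u0+130,::-1],(780,dh*6),interpolation=cv2.INTER_CUBIC) for c,u0,v0,dh in ((a,130,160,36),(b,285,185,62))]
cv2.imwrite('pics/i.png',np.vstack(im))"
```

```text
clock 15.0 pos [0.5342 0.1563 0.1458] ydeg -11.01 tiltz [ 2.e-04 -5.e-04 -1.e+00] 
 shift [ 0.022 -0.005  0.188] turn [ 0.     0.001 -0.   ] width 0.2376 ff 55.0 F [-0.5 -0.2 -4.5] M [-0.12  0.02 -0.01] q [-0.78  0.44  0.54  1.87 -0.28  0.9  -0.29]
```

View pics/i.png

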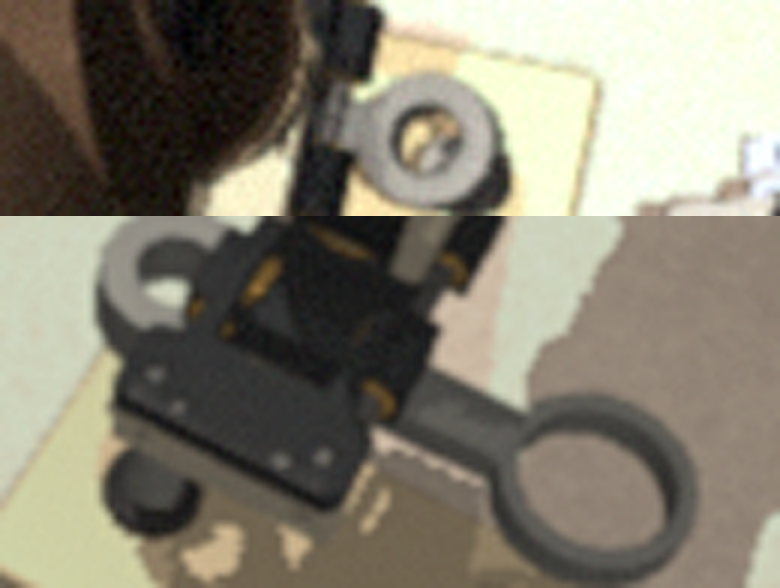

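Both crops show the arm held above the stand. Top: collar centred at about (428,140), with the post visible through the bore at (440,150). Scene: ring top centre at about (595,485). I'll check the offsets within each camera.

```bash
python3 - <<'E'
from h import *
import pickle
np.set_printoptions(precision=4,suppress=True)
a,b=pickle.load(open("ab2.pkl","rb"))
C=lambda x,y:(130+(x+.5)/3.33-.5,150+(y+.5)/3.33-.5); D=lambda x,y:(148+(x+.5)/3-.5,155+(y+.5)/3-.5)
p=np.array([.5342,.1563]);d=np.array([np.cos(np.radians(78.99)),np.sin(np.radians(78.99))])
print("collar meas",at_z(a,(200.9,182.9),.178),"expected",p-.051*d,"post top-cam",at_z(a,C(248,124),.09),"plate",at_z(a,C(87,97),.022))
print("ring meas",at_z(b,(383.75,229.4),.176),"expected",p+.099*d,"plate scene-cam",at_z(b,D(664,321),.022),"post",at_z(b,D(494,187),.09))
E
```

```text
collar meas [0.5229 0.1032 0.178 ] expected [0.5245 0.1062] post top-cam [0.5223 0.1093 0.09  ] plate [0.5521 0.2555 0.022 ]
ring meas [0.5552 0.2516 0.176 ] expected [0.5531 0.2535] plate scene-cam [0.5538 0.2574 0.022 ] post [0.5267 0.1102 0.09  ]
```

```bash
python3 -c "
from h import *
plan([.5335,.1612,.1177],-11.0)"
```

```text
clock 15.1 pos [0.5342 0.1561 0.1459] ydeg -11.04 tiltz [ 3.e-04 -2.e-04 -1.e+00] 
 shift [ 0.032 -0.011  0.188] turn [ 0.     0.    -0.001] width 0.2363 ff 55.0 F [-0.7  0.4 -4.8] M [-0.09  0.1   0.01] q [-0.77  0.44  0.54  1.87 -0.28  0.9  -0.29]
```

{"fn": "jog_arm", "kwargs": {
  "commands": [
    [0.03, -0.01, 0.03, 0, 0, 0, 1],
    [0.03, -0.01, 0.08, 0, 0, 0, 1],
    [0.03, -0.01, 0.13, 0, 0, 0, 1],
    [0.03, -0.01, 0.17, 0, 0, 0, 1],
    [0.03, -0.01, 0.19, 0, 0, 0, 1],
    [0.03, -0.01, 0.19, 0, 0, 0, 1],
    [0.03, -0.01, 0.19, 0, 0, 0, 1]
  ]
}}

```text
clock: 15.8
eef_pos: [0.5336, 0.1617, 0.1173]
ee_rot: [[0.19, 0.982, 0.0], [0.982, -0.19, -0.0], [-0.0, 0.0, -1.0]]
ft_force: [1.2, -0.5, -5.3]
width: 0.236
finger_force: 55.0
```

```bash
python3 -c "
from h import *
import pickle
plan([.5335,.1612,.1177],-11.0)
a=camera('top'); b=camera('scene'); pickle.dump((a,b),open('ab3.pkl','wb'))
for c in (a,b): c['img']=np.clip(c['img'].astype(float)*1.7,0,255).astype(np.uint8)
im=[cv2.resize(c['img'][v0:v0+dh,u0:u0+130,::-1],(780,dh*6),interpolation=cv2.INTER_CUBIC) for c,u0,v0,dh in ((a,130,165,34),(b,285,195,64))]
cv2.imwrite('pics/j.png',np.vstack(im))"
```

```text
clock 15.8 pos [0.5336 0.1617 0.1173] ydeg -10.97 tiltz [ 1.e-04 -1.e-04 -1.e+00] 
 shift [-0.004  0.    -0.003] turn [0.    0.    0.001] width 0.2358 ff 55.0 F [ 1.2 -0.5 -5.3] M [-0.09  0.01 -0.01] q [-0.77  0.48  0.52  1.9  -0.31  0.85 -0.27]
```

View pics/j.png

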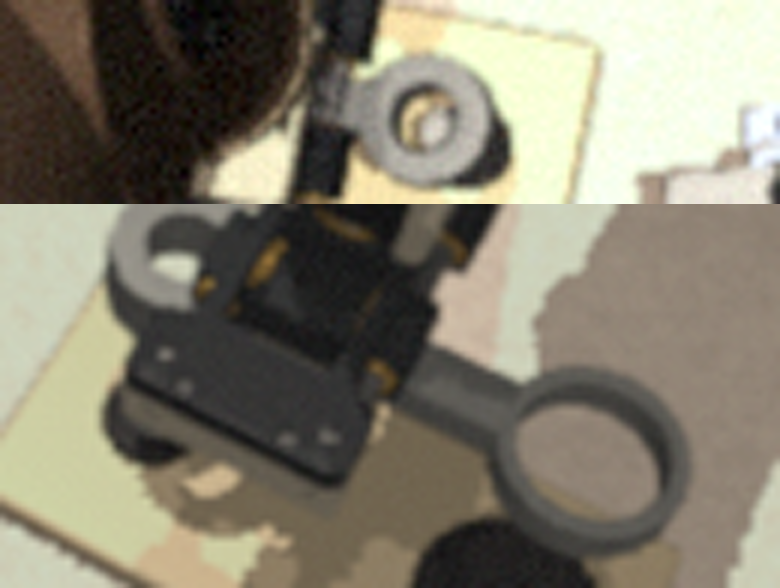

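```bash
python3 - <<'E'
from h import *
import pickle
np.set_printoptions(precision=4,suppress=True)
a,b=pickle.load(open("ab3.pkl","rb"))
C=lambda x,y:(130+(x+.5)/3.33-.5,150+(y+.5)/3.33-.5); D=lambda x,y:(148+(x+.5)/3-.5,155+(y+.5)/3-.5)
print("collar",at_z(a,(200.4,184.6),.1496),"post",at_z(a,C(248,124),.09),"post now",at_z(a,(202.1,184.9),.09))
print("ring",at_z(b,(383.25,236.4),.1476),"plate",at_z(b,D(664,321),.022))
E
```

```text
collar [0.522  0.1091 0.1496] post [0.5223 0.1093 0.09  ] post now [0.5275 0.1147 0.09  ]
ring [0.5536 0.2576 0.1476] plate [0.5538 0.2574 0.022 ]
```

In the last crop the collar (425,120) surrounds the post and the ring (592,455) is level. Against each camera's own post and plate positions, both offsets are under 1 mm. Handing in.

```bash
python3 -c "
from h import *
plan([.5335,.1612,.1177],-11.0)
print(hand_in())"
```

```text
clock 15.9 pos [0.5337 0.1619 0.1175] ydeg -10.96 tiltz [ 5.e-04  2.e-04 -1.e+00] 
 shift [-0.004 -0.    -0.001] turn [ 0.001 -0.     0.001] width 0.2342 ff 55.0 F [-0.2 -0.3 -4.6] M [-0.08  0.05 -0.  ] q [-0.77  0.48  0.52  1.9  -0.31  0.85 -0.27]
the job is handed in; nothing more can be done
None
```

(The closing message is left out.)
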